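# Vent and open the yellow pressure pot

## Task

Make the yellow pressure pot safe and open it: first turn its orange air inlet handle fully crosswise to shut it, then push the red vent plunger down to its stop, hold it there for a good second and let it spring back up, and only then unscrew the black filler cap all the way to its stop. Leave the blue pot's handle, plunger and cap alone, and do not knock over the spray can.

Things in the scene. Friction and masses are not known exactly. Their poses are not given: they have to be found in the camera images.
- pot_yellow: Pressure pot with a yellow shell, fixed to the bench: 240 mm diameter, flat grey lid whose top is 180 mm above the bench. Origin: centre of its underside; z up. Its x and y axes (its yaw) place what stands on the lid: air inlet valve at x -60, y 0 mm; red vent plunger at x +35, y -70 mm; black filler cap at x +35, y +70 mm; a small gauge (up to 235 mm high) at x +75, y 0. Its place and the blue pot's are swapped from run to run.
- valve_yellow (a joint): Angle of the orange air inlet handle, rad. It turns about the vertical axis at the pot's x -60, y 0 mm. 0: handle points to the pot's -x, in line with the brass inlet (open; starts at 0 to 0.3). It grows anticlockwise seen from above, to a stop at 1.571 where the handle points to the pot's -y, crosswise (shut). Stiff by friction (0.12 N m); stays where left.
- valve_yellow_tab (a point): Centre of the upright tab near the end of the orange handle of the yellow pot, 60 mm from the turning axis, 221 mm above the bench. The tab is 24 mm long along the handle, 10 mm thick, 34 mm high (top 238 mm above the bench); the flat handle below it has its underside 24 mm above the lid and reaches 70 mm from the axis. The point turns with the handle: its x axis points from the tab to the turning axis.
- vent_yellow (a joint): Travel of the red vent plunger, m. 0: up; positive: pressed down; stop at 0.016. Spring: 4 N to start, 12 N at the stop; springs back up when let go.
- vent_yellow_top (a point): Centre of the top face of the red mushroom head of the vent plunger (40 mm diameter, flat top 28 mm across), 235 mm above the bench when up; moves down with it.
- cap_yellow (a joint): Turn of the black filler cap, rad, about its vertical axis. 0: shut (starts at 0 to 0.2); grows anticlockwise from above (unscrewing) to a stop at 1.4, fully unscrewed. The cap is captive: it turns but does not lift off. Friction 0.08 N m; stays where left.
- cap_yellow_bar (a point): Centre of the black grip bar that stands on the filler cap of the yellow pot, on the cap's axis, 231 mm above the bench. Bar: 66 mm long (along the point's x axis, which turns with the cap), 16 mm thick (along y), 36 mm high (top 249 mm above the bench); below it the cap is a disc of 74 mm diameter, top 213 mm above the bench.
- pot_blue: Second pressure pot, like the yellow one in every size but with a blue shell. Stays under pressure. Origin: centre of its underside.
- valve_blue (a joint): Air inlet handle of the blue pot, same construction and joint meaning as the yellow pot's; to be left alone
- vent_blue (a joint): Vent plunger of the blue pot, same construction and joint meaning as the yellow pot's; to be left alone
- cap_blue (a joint): Filler cap of the blue pot, same construction and joint meaning as the yellow pot's; to be left alone
- spray_can: Loose upright spray can, 52 mm diameter, 150 mm high, white with a green band, standing between the two pots. Origin: centre of its underside; z up.

How it is judged:
By the outcome, as a careful person would: the job done as asked, in the order asked, and still so for the second after the job is handed in, with the robot touching nothing.
It also fails if it takes over 67 s, if anything falls off the work surface, if the arm or the gripper's body presses on something with over 40 N, if the wrist force passes 120 N, or if a joint passes its speed limit or range.

## Robot

A 7-joint arm with a two-finger parallel gripper is mounted at the origin on the work surface. World frame = base frame: x ahead of the robot, y to its left, z up, the work surface at z = 0. Lengths are in m, angles in rad, forces in N, time in s.
With the tool pointing down it reaches from about 0.425 to 1.025 m from the base axis. Payload 9.4 kg.
Tool frame: the origin (TCP) lies midway between the tips of the shut fingers; the grasp point (between the pads) lies 19 mm behind it; x points along the fingers, z is the direction in which the jaws open and shut, and the axes are right-handed (so a half turn about x gives the same grasp; the last joint's range is limited). The gripper opens to 93 mm and grips with 3 to 60 N. Pads are 15 mm wide; open, the fingers measure 128 mm over their backs; the gripper's body (75 mm by 188 mm) begins 65 mm behind the grasp point.
Start: joints at [1.157, 0.599, -0.003, 1.599, 0.002, 0.943, -0.08], TCP at [0.24, -0.684, 0.189] pointing down, gripper open.
Joint ranges: [-2.57, 2.57], [-0.35, 1.97], [-1.29, 1.29], [0.11, 2.56], [-1.05, 4.19], [0.11, 1.86], [-2.63, 2.63]. Speed limits (rad/s): [2.22, 2.22, 3.01, 3.01, 3.14, 3.14, 3.14].

## Interface

Orientations are given as a rotation vector (axis times angle).
In Python, from plant import bot, camera, calibration, job gives the robot as it stands. The module is installed in compiled form; this text tells all that it offers.
- The arm moves only by the tool play_rows, never from a script. Its argument "targets" is a list that holds one entry, the list of rows, each a list of 5 numbers: the closure in counts, from 0 (fully open) to 255 (shut), then the shift along the tool's x, y, z in m, then the turn about the tool's x in degrees. A call has 1 to 20 rows; each row is the pose to reach, as a shift and turn from the pose measured when the call began, along the tool's axes at that moment; what a row does not reach only later rows make up. A row lasts 1/8 s, in which the tool goes at most 62.5 mm and 10.7 degrees, less where a joint would pass 70% of its speed; a pose out of reach is approached as far as the arm can. A call with a gripper value outside its range is refused whole. The fingers move at their own pace and stop on an object; "newtons" is the grip in N (left out, the last holds). Time passes only in rows, so rows that repeat a pose let the fingers close. It gives the time, the measured TCP pose, the force and the opening at its end, in the units of the state.
- bot.read_state(): the state, without advancing time (a new reading comes with each control period).
- camera(name): name is "side" or "top"; returns the picture (480x640x3 uint8, red, green, blue); there is no depth.
- calibration(name): a dict with "fov_y" (degrees; the focal length in pixels is half the picture's height over the tangent of half this angle, whatever the lens; pixels are square), "cx", "cy" (the principal point, pixels), "rvec" (rotation vector, rad) and "tvec" (3), from world to camera coordinates, as OpenCV has them. Camera axes: x right, y down, z forward; pixel columns grow to the right and rows downward; lengths in m; the calibration is good to about 2 mm. A picture is of the moment at which its call begins. calibration takes no time and is no camera call.
- job.finish_job(): hands the job in, once; it reports no verdict.
The state is a dict: "t": time; "qpos": joint angles; "joint_velocities": joint speeds; "effort": joint torques, N m; "tcp_pos": TCP position; "tcp_rot": TCP orientation; "force": force on the tool from outside, world axes, zero at the start; "moment": the same for the moment, N m; "grip_width": finger opening in m.
Only numpy, scipy, OpenCV 4.12 (cv2) and the standard library are available. Lean on these libraries where they do the work, as an engineer would, in place of code of your own. Each camera call takes 0.05 s, during which the arm holds its last target.

## Working session

There is one attempt and no reset: what is moved stays moved. The work goes in short steps, Python scripts to look and compute and a tool call to move; the robot and the scene stay as the last step left them, time stands still between calls to the robot, and variables do not carry over. Pictures are saved under pics/ and viewed, and the job is handed in when it is done.

Besides the shell and the picture viewer there is one more tool, called after "Call:" as name([rows], argument=value, ...), one row to a line, values as JSON. play_rows: Moves the arm, as the interface text tells. Its arguments: {"type":"object","properties":{"targets":{"type":"array"},"newtons":{"type":"number"}},"required":["targets"]}

```bash
mkdir -p pics
python3 - <<'E'
from plant import bot,camera,calibration
import cv2
print(bot.read_state())
for n in("side","top"):
    print(n,calibration(n)); cv2.imwrite(f"pics/{n}0.png",camera(n)[:,:,::-1])
E
```

```text
{'t': 0.0, 'qpos': array([ 1.15733277,  0.60013388, -0.00255806,  1.60010612,  0.0017885 ,
        0.94288107, -0.07980358]), 'joint_velocities': array([-0.0012473 ,  0.00085386,  0.00231718, -0.00086705, -0.00057721,
       -0.00107759, -0.00123052]), 'effort': array([-4.70168397e-04, -7.65073729e+01,  1.49681590e+00, -2.52357334e+01,
       -5.24815684e-02,  1.67143566e-02,  1.36891731e-04]), 'tcp_pos': array([ 0.23938639, -0.68379076,  0.18846193]), 'tcp_rot': array([ 0.95842639,  1.3512728 , -0.95713513]), 'force': array([-0.59616161,  0.83852619,  0.20985837]), 'moment': array([-0.00973393, -0.0025511 , -0.0153732 ]), 'grip_width': 0.09306252061338358}
side {'fov_y': 57.30393682285789, 'cx': 320.18879389911154, 'cy': 239.6607250986305, 'rvec': array([ 0.44424915, -2.82278944,  1.00317762]), 'tvec': array([0.49038647, 0.21236992, 0.92669812])}
top {'fov_y': 57.059072576835916, 'cx': 322.33053126665874, 'cy': 241.63824000433533, 'rvec': array([ 2.11805296, -2.17283228,  0.10414248]), 'tvec': array([0.03642641, 0.54466663, 0.95771837])}
```

View pics/side0.png

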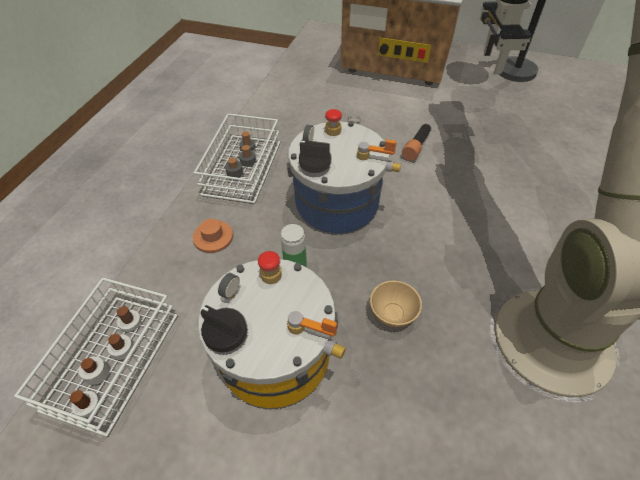

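View pics/top0.png

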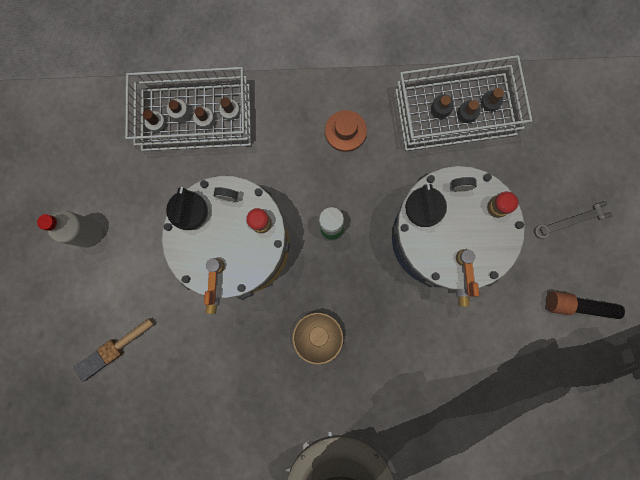

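Yellow pot: left in the top picture (lid about (224,237)) and nearest in the side picture (lid about (268,320)). Next I crop and measure.

```bash
python3 - <<'E'
import cv2,numpy as np
t=cv2.imread("pics/top0.png");s=cv2.imread("pics/side0.png")
a=cv2.resize(t[165:325,150:300],None,fx=3.7,fy=3.7,interpolation=cv2.INTER_CUBIC)
b=cv2.resize(s[240:410,190:360],None,fx=3.5,fy=3.5,interpolation=cv2.INTER_CUBIC)
cv2.imwrite("pics/ct.png",a);cv2.imwrite("pics/cs.png",b)
E
cat > h.py <<'E'
import cv2,numpy as np
from plant import bot,camera,calibration
from scipy.spatial.transform import Rotation as R
def cam(n):
    c=calibration(n);f=240/np.tan(np.radians(c["fov_y"]/2))
    K=np.array([[f,0,c["cx"]],[0,f,c["cy"]],[0,0,1]]);Rm=cv2.Rodrigues(c["rvec"])[0]
    return K,Rm,np.array(c["tvec"])
def plane(n,uv,z):
    K,Rm,t=cam(n);d=Rm.T@np.linalg.solve(K,[uv[0],uv[1],1]);o=-Rm.T@t
    return o+d*(z-o[2])/d[2]
def tri(us,ut):
    P=[np.c_[Rm,t] for K,Rm,t in(cam("side"),cam("top"))]
    P=[cam(n)[0]@p for n,p in zip(("side","top"),P)]
    X=cv2.triangulatePoints(P[0],P[1],np.array(us,float).reshape(2,1),np.array(ut,float).reshape(2,1))[:,0]
    return X[:3]/X[3]
def proj(n,X):
    K,Rm,t=cam(n);p=K@(Rm@np.array(X)+t);return p[:2]/p[2]
E
python3 - <<'E'
import sys;sys.path.insert(0,'.')
from h import *
for n,box in(("top",(150,165,300,325)),("side",(190,240,360,410))):
    im=cv2.imread(f"pics/{n}0.png");hsv=cv2.cvtColor(im,cv2.COLOR_BGR2HSV)
    x0,y0,x1,y1=box
    for nm,lo,hi in(("red",(0,190,90),(4,255,255)),("orange",(7,180,120),(15,255,255)),("dark",(0,0,0),(180,255,45))):
        m=cv2.inRange(hsv,lo,hi);k=np.zeros_like(m);k[y0:y1,x0:x1]=m[y0:y1,x0:x1]
        N,l,st,ce=cv2.connectedComponentsWithStats(k)
        for i in range(1,N):
            if st[i,4]>25:print(n,nm,st[i],ce[i].round(1))
    print([(n,cam(n)[1].T@-cam(n)[2])])
E
```

```text
top dark [ 167  188   40   42 1256] [186.5 210. ]
top dark [232 191   6   9  28] [234.9 195.1]
[('top', array([ 0.42339561, -0.00175116,  1.01781442]))]
side red [258 252  21  15 170] [267.7 258.1]
side orange [301 319  36  17 178] [323.3 327.1]
side dark [203 315  38  23 193] [219.6 325.9]
side dark [204 335  40  17 159] [224.2 346.3]
[('side', array([0.32892919, 0.5502514 , 0.85637507]))]
```

View pics/ct.png

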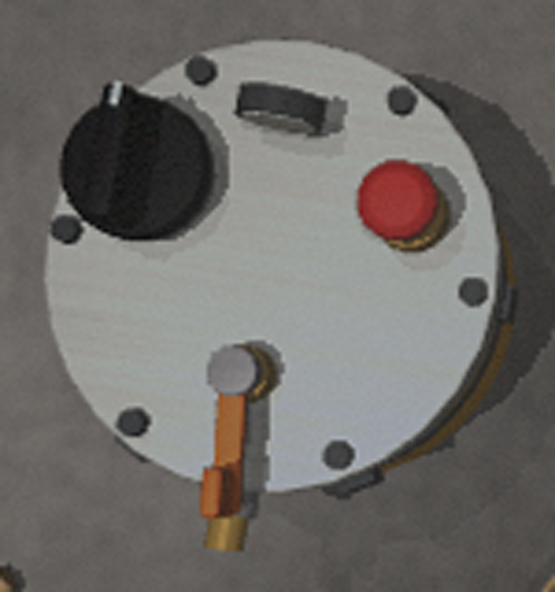

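View pics/cs.png

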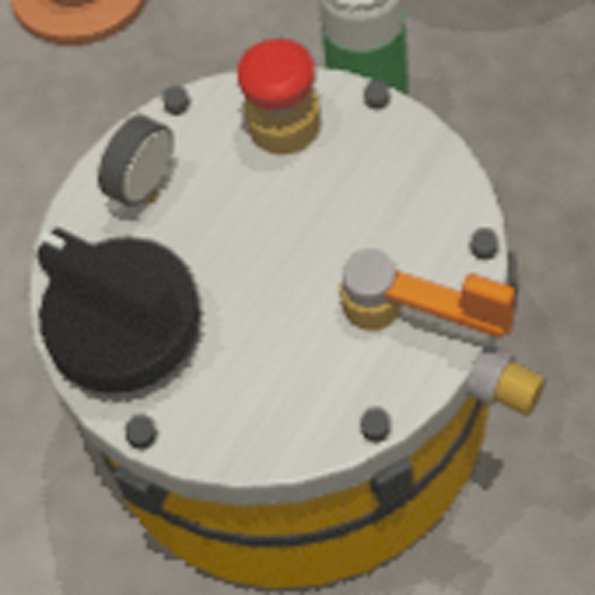

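Run:
```python
from h import *
T=lambda u,v:(150+(u-1.35)/3.7,165+(v-1.35)/3.7); S=lambda u,v:(190+(u-1.25)/3.5,240+(v-1.25)/3.5)
print("hub",tri(S(370,272),T(235,369)))
print("red",tri(S(277,70),T(397,199)))
print("disc",tri(S(123,305),T(138,165)))
print("tab",tri(S(490,288),T(212,488)))
# lid rim in top: light pixels
im=cv2.imread("pics/top0.png");g=cv2.cvtColor(im,cv2.COLOR_BGR2HSV)
m=np.zeros(im.shape[:2],np.uint8);m[165:325,150:300]=((g[...,2]>105)&(g[...,1]<60))[165:325,150:300]*255
c=max(cv2.findContours(m,cv2.RETR_EXTERNAL,cv2.CHAIN_APPROX_NONE)[0],key=cv2.contourArea)
h=cv2.convexHull(c)[:,0]
P=np.array([plane("top",p,0.18)[:2] for p in h]).astype(np.float32)
print("lid",cv2.minEnclosingCircle(P), cv2.fitEllipse(P))
for n,f,pts,z in(("top",T,dict(hub=(235,369),red=(397,199),disc=(138,165)),0),("side",S,dict(hub=(370,272),red=(277,70),disc=(123,305)),0)):
    for k,v in pts.items():
        z={'hub':.213,'red':.235,'disc':.213}[k];print(n,k,plane(n,f(*v),z))
```

```text
hub [0.48621695 0.22084632 0.20867811]
red [0.56665933 0.13581392 0.22759756]
disc [0.59159124 0.2717698  0.20666242]
tab [0.42645898 0.22461787 0.23336197]
lid ((0.5347849726676941, 0.22966094315052032), 0.13992951810359955) ((0.5343640446662903, 0.22455860674381256), (0.24086500704288483, 0.2770950496196747), 39.65992736816406)
top hub [0.48659618 0.21982955 0.213     ]
top red [0.56595442 0.13468456 0.235     ]
top disc [0.59117305 0.26989126 0.213     ]
side hub [0.48442997 0.22294934 0.213     ]
side red [0.56319407 0.14064521 0.235     ]
side disc [0.58808091 0.27441707 0.213     ]
```

Run:
```python
from h import *
A=np.array([[-60,0],[35,-70],[35,70]])/1000
for nm,B in(("tri",[[.4862,.2208],[.5667,.1358],[.5916,.2718]]),("top",[[.4866,.2198],[.566,.1347],[.5912,.2699]]),("side",[[.4844,.2229],[.5632,.1406],[.5881,.2744]])):
    B=np.array(B);M,_=cv2.estimateAffinePartial2D(A,B)
    th=np.arctan2(M[1,0],M[0,0]);s=np.hypot(M[1,0],M[0,0]);print(nm,s,np.degrees(th),M[:,2],(B-(A@M[:,:2].T+M[:,2])).round(4).tolist())
st=bot.read_state();Rm=R.from_rotvec(st["tcp_rot"]).as_matrix();print(Rm.round(3))
# straightness of floor line in top
im=cv2.imread("pics/top0.png",0);print([(x,int(np.argmax(np.abs(np.diff(cv2.GaussianBlur(im,(9,5),0)[55:95,x].astype(int))))+55)) for x in (10,60,100,260,300,340,380,540,580,630)])
# tab corners top view
```

```text
tri 0.9902672716331407 -10.371159738597424 [0.5449197  0.21006091] [[-0.0003, 0.0], [0.0002, 0.0002], [0.0001, -0.0002]]
top 0.9836527903795703 -10.638963115055875 [0.54471085 0.20873867] [[-0.0001, 0.0002], [0.0002, -0.0], [-0.0001, -0.0002]]
side 0.9728461823012119 -10.175407739756706 [0.54204152 0.21320622] [[-0.0002, -0.0006], [-0.0003, 0.0004], [0.0005, 0.0002]]
[[-0.001  0.944  0.331]
 [ 0.001  0.331 -0.944]
 [-1.    -0.    -0.001]]
[(10, 78), (60, 76), (100, 74), (260, 69), (300, 69), (340, 66), (380, 64), (540, 58), (580, 58), (630, 57)]
```

The two views agree on the lid features: pot centre about (0.545, 0.210), yaw about -10.4°. The valve handle stands at about 0.12 rad. Next I raise the arm and swing over.

Call:
play_rows([
  [[120,-0.04,0,0,0],[120,-0.08,0,0,0],[120,-0.12,0,0,0],[120,-0.17,0,0,0],[120,-0.17,0.043,-0.036,0],[120,-0.17,0.085,-0.073,0],[120,-0.17,0.128,-0.109,0],[120,-0.17,0.17,-0.146,0],[120,-0.17,0.213,-0.182,0],[120,-0.17,0.255,-0.218,0],[120,-0.17,0.298,-0.255,0],[120,-0.17,0.34,-0.291,0],[120,-0.17,0.383,-0.328,0],[120,-0.17,0.425,-0.364,0],[120,-0.17,0.432,-0.412,3],[120,-0.17,0.438,-0.46,6],[120,-0.17,0.444,-0.508,10],[120,-0.17,0.45,-0.555,15],[120,-0.17,0.457,-0.605,20],[120,-0.17,0.463,-0.65,23]],
])

```text
t: 2.6
tcp_pos: [0.4609, 0.0841, 0.3593]
tcp_rot: [1.258, 1.178, -1.258]
force: [0.7, 0.1, -0.9]
grip_width: 0.0492
```

```bash
cat >> h.py <<'E'
def go(tgt,ang=None):
    "print tool shift and turn to reach world target; ang = world heading of tool z (deg)"
    s=bot.read_state();M=R.from_rotvec(s["tcp_rot"]).as_matrix()
    d=M.T@(np.array(tgt)-s["tcp_pos"]);h=np.degrees(np.arctan2(M[1,2],M[0,2]))
    print("t",round(s["t"],2),"pos",s["tcp_pos"].round(4),"zhead",h.round(1),"F",s["force"].round(1),"w",round(s["grip_width"],4))
    print("shift",d.round(4), "turn",None if ang is None else round(h-ang,1))
E
python3 -c "
from h import *
go([.4265,.2245,.30],-93.6);print(bot.read_state()['qpos'].round(2))"
```

```text
t 2.6 pos [0.4609 0.0841 0.3593] zhead -93.8 F [ 0.7  0.1 -0.9] w 0.0492
shift [ 0.0595 -0.0436 -0.1378] turn -0.2
[ 0.    0.13 -0.34  1.91  0.05  1.11 -2.  ]
```

Call:
play_rows([
  [[120,0.0,-0.015,-0.046,0],[120,0.0,-0.03,-0.092,0],[120,0.02,-0.044,-0.138,0],[120,0.06,-0.044,-0.138,0],[120,0.06,-0.044,-0.138,0],[120,0.06,-0.044,-0.138,0]],
])

```text
t: 3.35
tcp_pos: [0.4266, 0.2245, 0.3004]
tcp_rot: [1.259, 1.178, -1.258]
force: [0.2, -0.2, 0.0]
grip_width: 0.049
```

Run:
```python
from h import *
go([.4265,.2245,.21],-93.6)
X=bot.read_state()["tcp_pos"];M=R.from_rotvec(bot.read_state()["tcp_rot"]).as_matrix()
for n in("side","top"):
    im=camera(n)[:,:,::-1].copy();cv2.imwrite(f"pics/{n}1.png",im)
    for w in(-.0245,0,.0245):
        p=proj(n,X+M[:,2]*w);print(n,w,p.round(1))
        cv2.circle(im,tuple(int(round(v)) for v in p),1,(255,0,255),-1)
    u,v=map(int,proj(n,X)); u=min(max(u,95),540);v=min(max(v,90),390)
    cv2.imwrite(f"pics/{n}1c.png",cv2.resize(im[v-90:v+90,u-95:u+95],None,fx=3.2,fy=3.2,interpolation=cv2.INTER_CUBIC))
```

```text
t 3.35 pos [0.4266 0.2245 0.3004] zhead -93.9 F [ 0.2 -0.2  0. ] w 0.049
shift [ 0.0904 -0.0001  0.0001] turn -0.3
side -0.0245 [322.7 313.1]
side 0 [328.8 299.5]
side 0.0245 [334.7 286.4]
top -0.0245 [180.5 296.8]
top 0 [195.4 297.5]
top 0.0245 [210.3 298.1]
```

View pics/side1c.png

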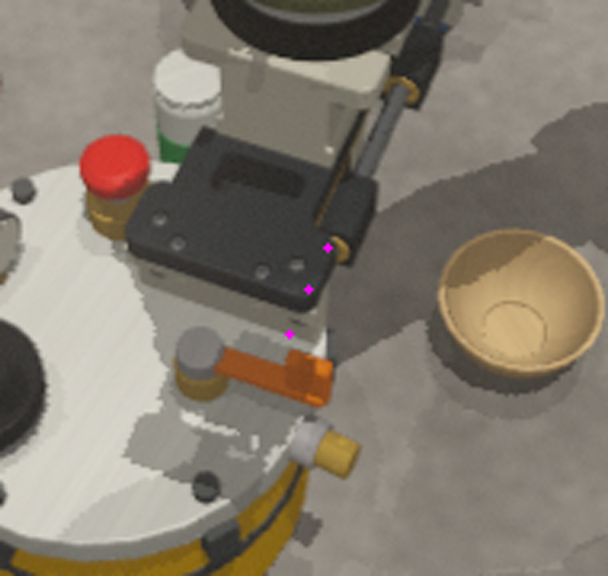

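View pics/top1c.png

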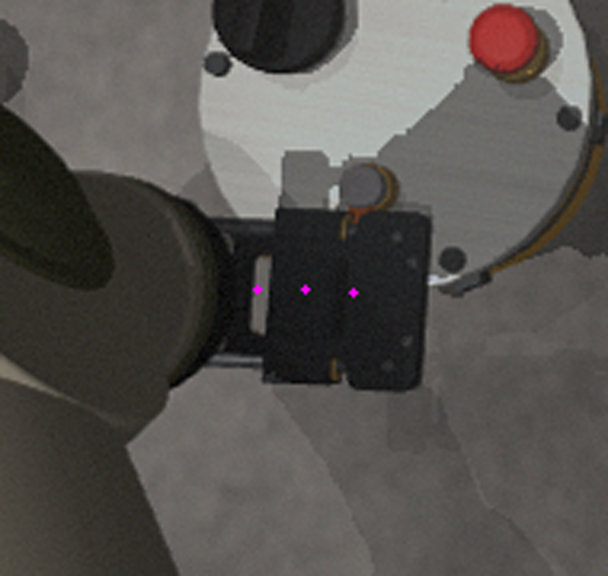

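The gripper body hides the fingers in both views; the tab lies where expected under the projected TCP. The 49 mm opening leaves wide margin around the tab, so I descend and watch the force.

Call:
play_rows([
  [[120,0.02,0,0,0],[120,0.04,0,0,0],[120,0.055,0,0,0],[120,0.07,0,0,0],[120,0.08,0,0,0],[120,0.088,0,0,0],[120,0.088,0,0,0]],
], newtons=8)

```text
t: 4.32
tcp_pos: [0.4269, 0.2248, 0.2125]
tcp_rot: [1.26, 1.177, -1.258]
force: [-0.2, -0.6, 0.4]
grip_width: 0.049
```

Run:
```python
from h import *
go([.4265,.2245,.212],-93.6)
for n,(u,v) in(("side",(325,310)),("top",(200,270))):
    im=camera(n)[:,:,::-1].copy()
    cv2.imwrite(f"pics/{n}2c.png",cv2.resize(im[v-90:v+90,u-95:u+95],None,fx=3.2,fy=3.2,interpolation=cv2.INTER_CUBIC))
```

```text
t 4.33 pos [0.4269 0.2248 0.2125] zhead -93.9 F [-0.2 -0.6  0.4] w 0.049
shift [ 0.0005 -0.0004  0.0003] turn -0.3
```

View pics/side2c.png

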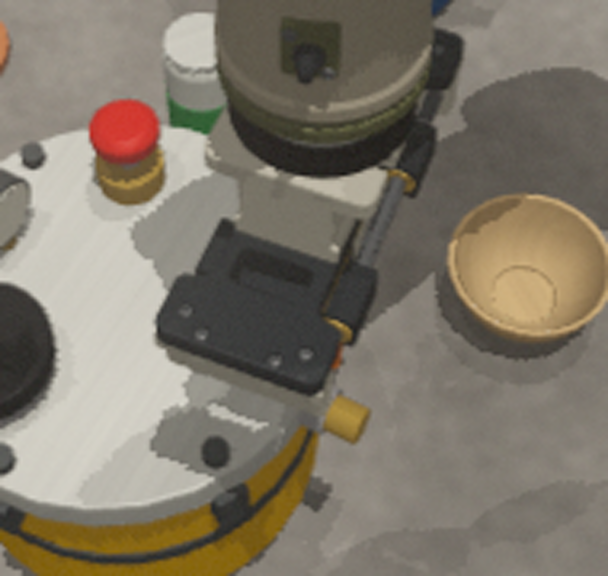

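Call:
play_rows([
  [[180,0,0,0,0],[210,0,0,0,0],[255,0,0,0,0],[255,0,0,0,0],[255,0,0,0,0],[255,0,0,0,0],[255,0,0,0,0]],
], newtons=10)

```text
t: 5.3
tcp_pos: [0.4272, 0.225, 0.2131]
tcp_rot: [1.261, 1.177, -1.257]
force: [-0.3, 0.2, -0.4]
grip_width: 0.0006
```

Run:
```python
from h import *
s=bot.read_state()
go([.4265,.2245,.212],-93.6); print(s["moment"])
P=s["tcp_pos"];M=R.from_rotvec(s["tcp_rot"]).as_matrix()
H=np.array([.4857,.2205,P[2]]);r=P-H;print("r",r, np.hypot(*r[:2]),np.degrees(np.arctan2(r[1],r[0])))
for a in range(6,91,6):
    Q=R.from_rotvec([0,0,np.radians(a)]).apply(r)+H; print(-a,(M.T@(Q-P)).round(4).tolist())
```

```text
t 5.3 pos [0.4272 0.225  0.2131] zhead -93.9 F [-0.3  0.2 -0.4] w 0.0006
shift [ 0.0011 -0.0006  0.0005] turn -0.3
[ 0.03686287  0.09557217 -0.03498923]
r [-0.05854855  0.00445211  0.        ] 0.058717575051187076 175.65152391824944
-6 [-0.0, 0.0003, 0.0061]
-12 [-0.0, 0.0012, 0.0122]
-18 [-0.0, 0.0027, 0.0182]
-24 [-0.0, 0.0049, 0.0239]
-30 [-0.0001, 0.0076, 0.0294]
-36 [-0.0001, 0.0109, 0.0346]
-42 [-0.0001, 0.0148, 0.0394]
-48 [-0.0001, 0.0191, 0.0438]
-54 [-0.0001, 0.0238, 0.0477]
-60 [-0.0001, 0.0289, 0.0511]
-66 [-0.0001, 0.0344, 0.0539]
-72 [-0.0001, 0.0401, 0.0562]
-78 [-0.0001, 0.046, 0.0578]
-84 [-0.0001, 0.0521, 0.0588]
-90 [-0.0001, 0.0582, 0.0592]
```

The fingers closed fully, so they missed the tab. I look at the whole pictures.

Run:
```python
from h import *
s=bot.read_state();print(s["qpos"].round(3))
for n in("side","top"):
    im=camera(n)[:,:,::-1].copy()
    for z in (0,.019,.084):
        p=proj(n,s["tcp_pos"]+[0,0,z]);cv2.circle(im,tuple(int(round(v)) for v in p),2,(255,0,255),-1);print(n,z,p)
    cv2.imwrite(f"pics/{n}3.png",im)
```

```text
[-0.258  0.306 -0.437  2.095  0.182  0.774 -2.446]
side 0 [328.06736222 327.9368742 ]
side 0.019 [328.13415562 322.24514672]
side 0.084 [328.38560879 300.81783593]
top 0 [210.13079758 297.00948714]
top 0.019 [207.14378483 297.03135904]
top 0.084 [195.74403509 297.1148318 ]
```

View pics/side3.png

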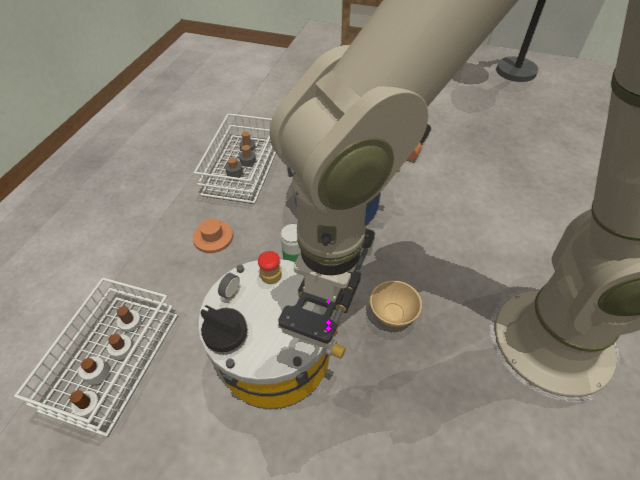

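View pics/top3.png

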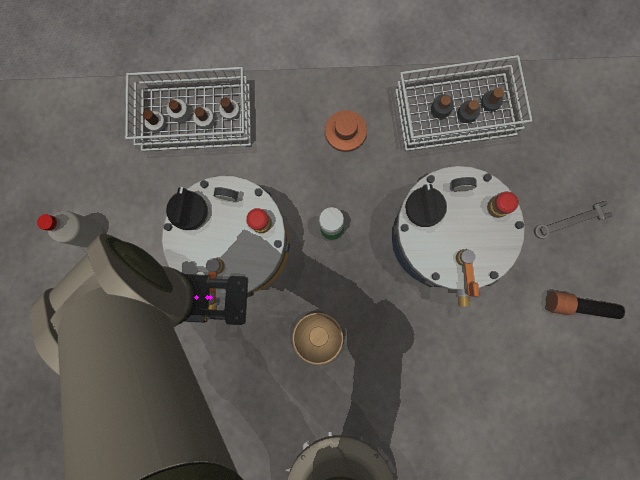

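Run:
```python
from h import *
a=cv2.imread("pics/top3.png")[235:345,150:270];b=cv2.imread("pics/side3.png")[225:365,250:390]
cv2.imwrite("pics/z3.png",np.hstack([cv2.resize(a,(400,367),interpolation=cv2.INTER_CUBIC),cv2.resize(b,(367,367),interpolation=cv2.INTER_CUBIC)]))
```

```text
(no output)
```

View pics/z3.png

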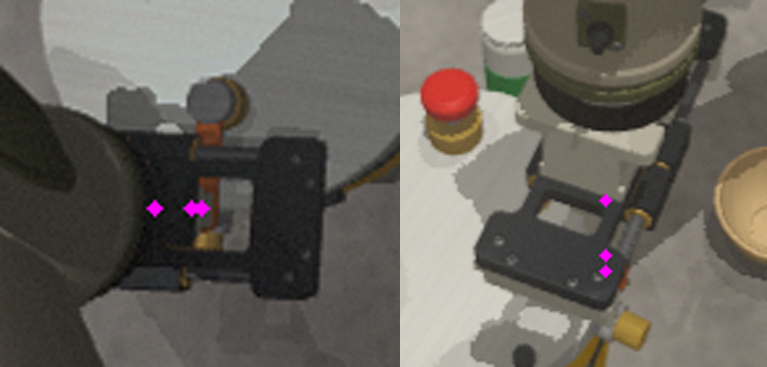

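Call:
play_rows([
  [[200,-0.04,0,0,0],[200,-0.08,0,0,0],[200,-0.12,0,0,0],[200,-0.16,0,0.03,-10],[200,-0.16,0.02,0.07,-20],[200,-0.16,0.04,0.11,-30],[200,-0.16,0.06,0.15,-40],[200,-0.16,0.07,0.19,-50],[200,-0.16,0.08,0.22,-60],[200,-0.16,0.08,0.22,-70],[200,-0.16,0.08,0.22,-70]],
])

```text
t: 6.78
tcp_pos: [0.4918, -0.0005, 0.3726]
tcp_rot: [0.33, 1.545, -0.326]
force: [0.2, 0.2, -0.8]
grip_width: 0.0199
```

Run:
```python
from h import *
go([.4265,.2245,.212],-93.6)
s=bot.read_state();M=R.from_rotvec(s["tcp_rot"]).as_matrix()
for n in("side","top"):
    im=camera(n)[:,:,::-1].copy()
    cv2.imwrite(f"pics/{n}4r.png",im)
    for w in(-s["grip_width"]/2,0,s["grip_width"]/2):
        p=proj(n,s["tcp_pos"]+M[:,2]*w);cv2.circle(im,tuple(int(round(v)) for v in p),1,(255,0,255),-1);print(n,w,p)
    cv2.imwrite(f"pics/{n}4.png",im)
    u,v=map(int,p)
    cv2.imwrite(f"pics/{n}4c.png",cv2.resize(im[max(v-90,0):v+90,max(0,u-95):u+95],None,fx=3.2,fy=3.2,interpolation=cv2.INTER_CUBIC))
```

```text
t 6.78 pos [ 0.4918 -0.0005  0.3726] zhead -24.0 F [ 0.2  0.2 -0.8] w 0.0199
shift [ 0.161   0.1787 -0.1511] turn 69.6
side -0.009937267794854928 [336.50864052 159.37119898]
side 0 [332.02012711 156.78734178]
side 0.009937267794854928 [327.58307696 154.23310991]
top -0.009937267794854928 [329.9314019  255.42650513]
top 0 [332.51914432 249.1991376 ]
top 0.009937267794854928 [335.09877135 242.99129965]
```

View pics/side4c.png

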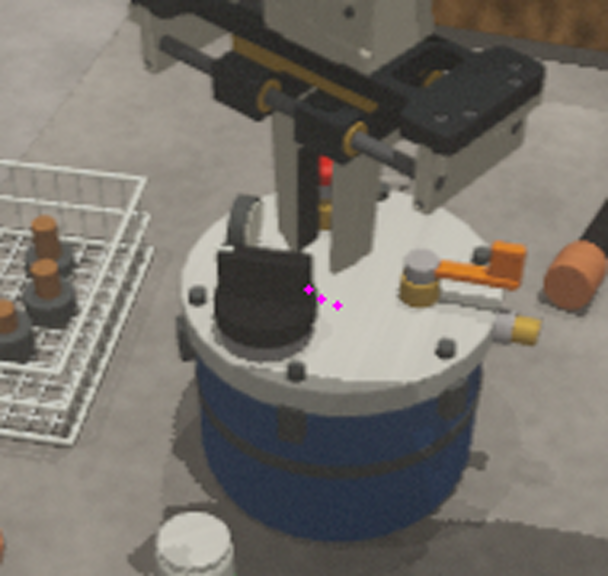

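View pics/top4.png

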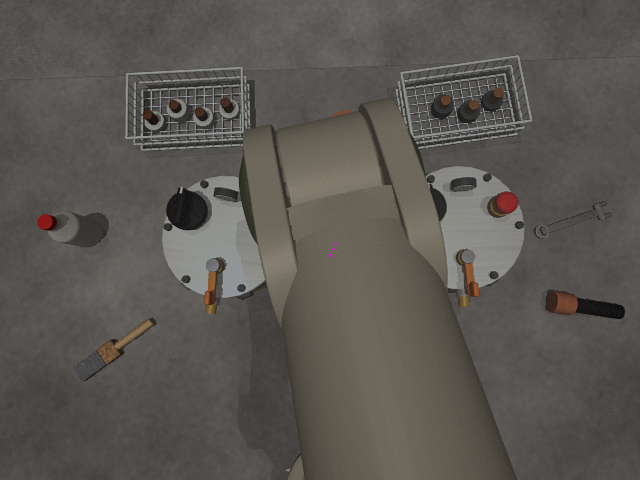

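The side picture is telling: the real fingertips (crop about (302,247) and (335,270)) sit well above the projected TCP (about (321,298)), so the actual tips look 20–30 mm higher than the reported z, and they closed above the tab. I'll check with a light touch on the bare lid (0.180 m) at a free spot.

Run:
```python
from h import *
s=bot.read_state()
for z in(0,.01,.02,.03): print(z,proj("side",s["tcp_pos"]+[0,0,z]).round(1))
print("tip mid seen",232+330/3.2,64+253/3.2)
go([.5014,.2786,.26],-24)
```

```text
0 [331.9 157. ]
0.01 [332.  152.3]
0.02 [332.1 147.5]
0.03 [332.2 142.6]
tip mid seen 335.125 143.0625
t 6.88 pos [0.4918 0.     0.3727] zhead -24.1 F [ 0.7 -0.4  0.3] w 0.0197
shift [ 0.1133  0.2579 -0.1049] turn -0.1
```

Call:
play_rows([
  [[255,0,0.045,-0.018,0],[255,0,0.09,-0.036,0],[255,0,0.135,-0.055,0],[255,0,0.18,-0.073,0],[255,0,0.22,-0.09,0],[255,0.03,0.258,-0.105,0],[255,0.07,0.258,-0.105,0],[255,0.11,0.258,-0.105,0],[255,0.14,0.258,-0.105,0],[255,0.16,0.258,-0.105,0],[255,0.16,0.258,-0.105,0],[255,0.16,0.258,-0.105,0]],
])

```text
t: 8.38
tcp_pos: [0.5016, 0.2795, 0.2142]
tcp_rot: [0.333, 1.544, -0.328]
force: [0.7, 0.3, 1.0]
grip_width: 0.0001
```

Run:
```python
from h import *
go([.5014,.2786,.20],-24)
s=bot.read_state()
im=camera("side")[:,:,::-1].copy()
for z in(0,.03):
    p=proj("side",s["tcp_pos"]+[0,0,z]);cv2.circle(im,tuple(int(round(v)) for v in p),1,(255,0,255),-1);print(p)
u,v=map(int,p)
cv2.imwrite("pics/side5c.png",cv2.resize(im[max(v-90,0):v+90,max(0,u-95):u+95],None,fx=3.2,fy=3.2,interpolation=cv2.INTER_CUBIC))
```

```text
t 8.38 pos [0.5016 0.2795 0.2142] zhead -24.1 F [0.7 0.3 1. ] w 0.0001
shift [ 0.0142 -0.0009  0.0002] turn -0.1
[272.82942042 344.22006851]
[271.02673988 335.43549237]
```

View pics/side5c.png

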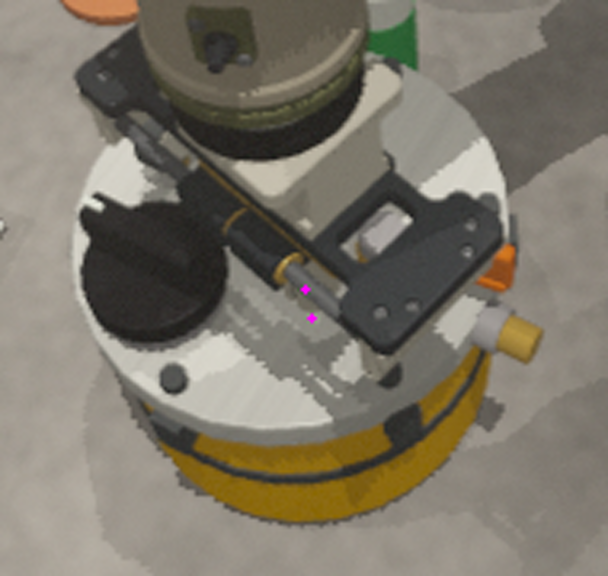

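Call:
play_rows([
  [[255,0.012,0,0,0],[255,0.024,0,0,0],[255,0.03,0,0,0],[255,0.033,0,0,0],[255,0.036,0,0,0]],
])

```text
t: 9.05
tcp_pos: [0.5019, 0.2796, 0.1782]
tcp_rot: [0.333, 1.544, -0.327]
force: [-0.5, -0.2, -0.2]
grip_width: 0.0002
```

Call:
play_rows([
  [[255,0.003,0,0,0],[255,0.006,0,0,0],[255,0.008,0,0,0]],
])

```text
t: 9.43
tcp_pos: [0.5019, 0.2796, 0.1701]
tcp_rot: [0.333, 1.543, -0.327]
force: [0.3, -0.5, 0.7]
grip_width: 0.0004
```

Call:
play_rows([
  [[255,0.003,0,0,0],[255,0.006,0,0,0],[255,0.007,0,0,0]],
])

```text
t: 9.8
tcp_pos: [0.5019, 0.2796, 0.1629]
tcp_rot: [0.333, 1.544, -0.327]
force: [0.5, -0.3, 0.2]
grip_width: 0.0003
```

Call:
play_rows([
  [[255,0.002,0,0,0],[255,0.004,0,0,0],[255,0.005,0,0,0]],
])

```text
t: 10.18
tcp_pos: [0.5018, 0.2796, 0.1577]
tcp_rot: [0.333, 1.544, -0.327]
force: [-0.1, -1.0, -0.7]
grip_width: 0.0005
```

Call:
play_rows([
  [[255,0.002,0,0,0],[255,0.003,0,0,0],[255,0.004,0,0,0]],
])

```text
t: 10.55
tcp_pos: [0.5019, 0.2796, 0.1537]
tcp_rot: [0.333, 1.544, -0.327]
force: [-0.9, 0.1, 0.3]
grip_width: 0.0006
```

Call:
play_rows([
  [[255,0.002,0,0,0],[255,0.003,0,0,0],[255,0.003,0,0,0]],
])

```text
t: 10.92
tcp_pos: [0.5019, 0.2796, 0.1511]
tcp_rot: [0.333, 1.543, -0.327]
force: [-1.0, -1.5, 5.4]
grip_width: 0.0005
```

Contact at reported z 0.151, so the true tip is 29 mm above the reported TCP, matching the picture. I check the sideways offset in the clear view (side4r).

Run:
```python
from h import *
im=cv2.imread("pics/side4r.png")[70:170,290:390]
cv2.imwrite("pics/z4.png",cv2.resize(im,(600,600),interpolation=cv2.INTER_CUBIC))
X=np.array([.4918,-.0005,.3726+.029]);h=np.radians(-24.05);z=np.array([np.cos(h),np.sin(h),0]);y=np.array([-np.sin(h),np.cos(h),0]) 
for a in(-.01,.01):
  for b in(-.0075,.0075): print(a,b,((proj("side",X+a*z+b*y)-[290,70])*6+2.5).round())
```

```text
-0.01 -0.0075 [302. 442.]
-0.01 0.0075 [266. 469.]
0.01 -0.0075 [247. 412.]
0.01 0.0075 [210. 438.]
```

View pics/z4.png

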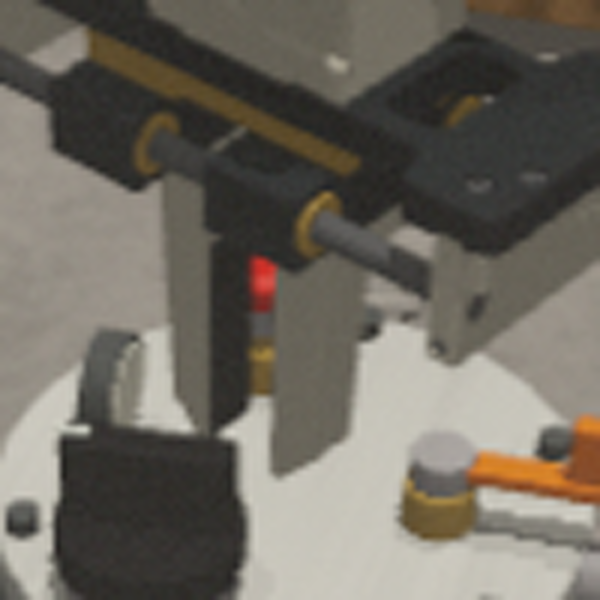

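Sideways the fingertips match the projection within about 1 mm, so it is a pure height offset: true z = reported + 0.029. Back to the tab.

Call:
play_rows([
  [[255,-0.03,0,0,0],[200,-0.07,0,0,0],[120,-0.11,0,0,0]],
])

```text
t: 11.3
tcp_pos: [0.5014, 0.2793, 0.2621]
tcp_rot: [0.332, 1.544, -0.327]
force: [0.2, -0.3, 0.1]
grip_width: 0.0159
```

Run:
```python
from h import *
go([.4265,.2235,.18],-93.6)
```

```text
t 11.3 pos [0.5014 0.2793 0.2621] zhead -24.1 F [ 0.2 -0.3  0.1] w 0.0159
shift [ 0.0818 -0.0817 -0.0457] turn 69.5
```

Call:
play_rows([
  [[120,0,-0.01,-0.006,9],[120,0,-0.02,-0.012,18],[120,0,-0.03,-0.018,27],[120,0,-0.042,-0.024,36],[120,0,-0.054,-0.03,45],[120,0,-0.065,-0.036,54],[120,0,-0.076,-0.042,62],[120,0,-0.082,-0.046,69.5],[120,0,-0.082,-0.046,69.5],[120,0.02,-0.082,-0.046,69.5],[120,0.04,-0.082,-0.046,69.5],[120,0.06,-0.082,-0.046,69.5],[120,0.075,-0.082,-0.046,69.5],[120,0.081,-0.082,-0.046,69.5],[120,0.081,-0.082,-0.046,69.5]],
])

```text
t: 13.18
tcp_pos: [0.4261, 0.2235, 0.1807]
tcp_rot: [1.258, 1.18, -1.252]
force: [1.1, -0.9, -0.3]
grip_width: 0.0492
```

Run:
```python
from h import *
go([.4265,.2235,.18],-93.6)
```

```text
t 13.18 pos [0.4261 0.2235 0.1807] zhead -93.6 F [ 1.1 -0.9 -0.3] w 0.0492
shift [ 0.0007  0.0004 -0.0001] turn 0.0
```

Call:
play_rows([
  [[180,0,0,0,0],[255,0,0,0,0],[255,0,0,0,0],[255,0,0,0,0],[255,0,0,0,0]],
], newtons=10)

```text
t: 13.8
tcp_pos: [0.4261, 0.2241, 0.1809]
tcp_rot: [1.258, 1.18, -1.251]
force: [-0.7, 2.7, 1.7]
grip_width: 0.0137
```

Run:
```python
from h import *
s=bot.read_state()
go([.4265,.2245,.18],-93.6); print(s["moment"])
P=s["tcp_pos"];M=R.from_rotvec(s["tcp_rot"]).as_matrix()
H=np.array([.4860,.2205,P[2]]);r=P-H;print("r",r, np.hypot(*r[:2]),np.degrees(np.arctan2(r[1],r[0])))
for a in list(range(6,91,6)):
    Q=R.from_rotvec([0,0,np.radians(a)]).apply(r)+H; print(-a,(M.T@(Q-P)).round(4).tolist())
```

```text
t 13.8 pos [0.4261 0.2241 0.1809] zhead -93.5 F [-0.7  2.7  1.7] w 0.0137
shift [ 0.0009  0.0003 -0.0004] turn 0.1
[0.60715836 0.31159717 0.11807211]
r [-0.05986282  0.00356911  0.        ] 0.05996912177403995 176.58798113328416
-6 [-0.0, 0.0003, 0.0063]
-12 [-0.0, 0.0013, 0.0125]
-18 [-0.0001, 0.003, 0.0185]
-24 [-0.0001, 0.0052, 0.0244]
-30 [-0.0001, 0.0081, 0.03]
-36 [-0.0001, 0.0115, 0.0352]
-42 [-0.0001, 0.0155, 0.0401]
-48 [-0.0001, 0.0199, 0.0445]
-54 [-0.0001, 0.0248, 0.0485]
-60 [-0.0001, 0.0301, 0.0519]
-66 [-0.0001, 0.0357, 0.0547]
-72 [-0.0001, 0.0416, 0.057]
-78 [-0.0001, 0.0476, 0.0586]
-84 [-0.0001, 0.0538, 0.0595]
-90 [-0.0001, 0.0601, 0.0599]
```

The tab is held (13.7 mm). Now the arc about the hub.

Call:
play_rows([
  [[255,0,0.0003,0.006,-6],[255,0,0.0013,0.0125,-12],[255,0,0.003,0.0185,-18],[255,0,0.005,0.0245,-24],[255,0,0.008,0.03,-30],[255,0,0.0115,0.035,-36],[255,0,0.0155,0.04,-42],[255,0,0.02,0.0445,-48],[255,0,0.025,0.0485,-54],[255,0,0.03,0.052,-60],[255,0,0.0355,0.0545,-66],[255,0,0.0355,0.0545,-66]],
])

```text
t: 15.3
tcp_pos: [0.4601, 0.1693, 0.1811]
tcp_rot: [0.381, 1.535, -0.369]
force: [4.3, 5.9, -4.1]
grip_width: 0.0135
```

Run:
```python
from h import *
s=bot.read_state()
go([.4265,.2245,.18],-10.4); print(s["moment"])
P=s["tcp_pos"];M=R.from_rotvec(s["tcp_rot"]).as_matrix()
H=np.array([.4860,.2205,P[2]]);r=P-H;print("r",r, np.hypot(*r[:2]),np.degrees(np.arctan2(r[1],r[0])))
for a in list(range(4,34,4)):
    Q=R.from_rotvec([0,0,np.radians(a)]).apply(r)+H; print(-a,(M.T@(Q-P)).round(4).tolist())
```

```text
t 15.3 pos [0.4601 0.1693 0.1811] zhead -27.4 F [ 4.3  5.9 -4.1] w 0.0135
shift [ 0.0013  0.0335 -0.0552] turn -17.0
[ 1.44956765 -1.10725795  0.05645998]
r [-0.02590359 -0.05115646  0.        ] 0.05734090080223881 -116.8558359329876
-4 [0.0, 0.0002, 0.004]
-8 [0.0, 0.0006, 0.008]
-12 [0.0, 0.0014, 0.0119]
-16 [0.0, 0.0024, 0.0158]
-20 [0.0001, 0.0037, 0.0196]
-24 [0.0001, 0.0052, 0.0233]
-28 [0.0001, 0.007, 0.0269]
-32 [0.0001, 0.009, 0.0303]
```

Call:
play_rows([
  [[255,0,0.0002,0.004,-4],[255,0,0.0006,0.008,-8],[255,0,0.0014,0.012,-12],[255,0,0.0024,0.016,-16],[255,0,0.003,0.018,-18],[255,0,0.003,0.018,-18]],
])

```text
t: 16.05
tcp_pos: [0.4758, 0.1645, 0.1809]
tcp_rot: [0.135, 1.565, -0.122]
force: [-6.6, 4.0, 1.8]
grip_width: 0.0136
```

Call:
play_rows([
  [[255,0,0.0001,0.002,-2],[255,0,0.0002,0.004,-3],[255,0,0.0002,0.005,-4],[255,0,0.0002,0.005,-4]],
])

```text
t: 16.55
tcp_pos: [0.4761, 0.165, 0.1805]
tcp_rot: [0.078, 1.574, -0.067]
force: [-16.2, 5.6, 9.5]
grip_width: 0.0142
```

Run:
```python
from h import *
s=bot.read_state()
go([.4757,.1605,.18],-10.4); print(s["moment"])
for n,(u,v) in(("side",(300,310)),("top",(230,260))):
    im=camera(n)[:,:,::-1].copy()
    cv2.imwrite(f"pics/{n}6c.png",cv2.resize(im[v-90:v+90,u-95:u+95],None,fx=3.2,fy=3.2,interpolation=cv2.INTER_CUBIC))
```

```text
t 16.55 pos [0.4761 0.165  0.1805] zhead -5.3 F [-16.2   5.6   9.5] w 0.0142
shift [ 0.0005 -0.0045 -0.    ] turn 5.1
[ 1.30920674  3.7865726  -0.10341491]
```

View pics/side6c.png

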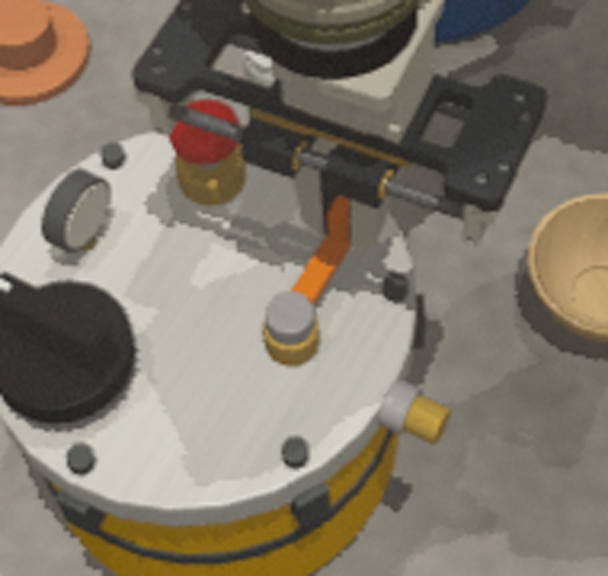

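The handle reached its stop: 16 N of reaction and no further motion. I release, lift and check.

Call:
play_rows([
  [[160,0,0,0,0],[130,0,0,0,0],[130,0,0,0,0],[130,-0.02,0,0,0],[130,-0.05,0,0,0],[180,-0.09,0,0,0],[255,-0.1,0,0.03,0],[255,-0.1,0,0.06,0],[255,-0.1,-0.02,0.085,0],[255,-0.1,-0.02,0.085,0],[255,-0.1,-0.02,0.085,0]],
])

```text
t: 18.02
tcp_pos: [0.559, 0.1367, 0.2798]
tcp_rot: [0.078, 1.575, -0.067]
force: [-0.4, 0.9, 0.6]
grip_width: 0.0004
```

Run:
```python
from h import *
s=bot.read_state()
go([.5666,.135,.215],-10.4)
for n,(u,v) in(("side",(280,310)),("top",(230,260))):
    im=camera(n)[:,:,::-1].copy()
    cv2.imwrite(f"pics/{n}7.png",im)
    cv2.imwrite(f"pics/{n}7c.png",cv2.resize(im[v-90:v+90,u-95:u+95],None,fx=3.2,fy=3.2,interpolation=cv2.INTER_CUBIC))
```

```text
t 18.02 pos [0.559  0.1367 0.2798] zhead -5.3 F [-0.4  0.9  0.6] w 0.0004
shift [ 0.0648 -0.0014  0.0081] turn 5.1
```

View pics/side7c.png

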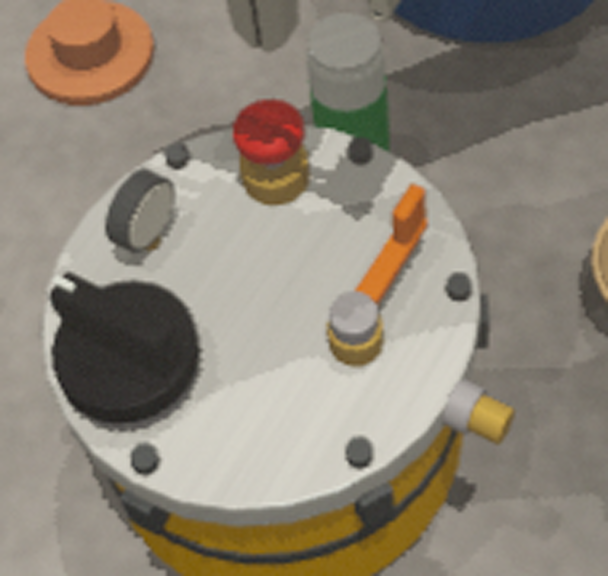

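View pics/top7c.png

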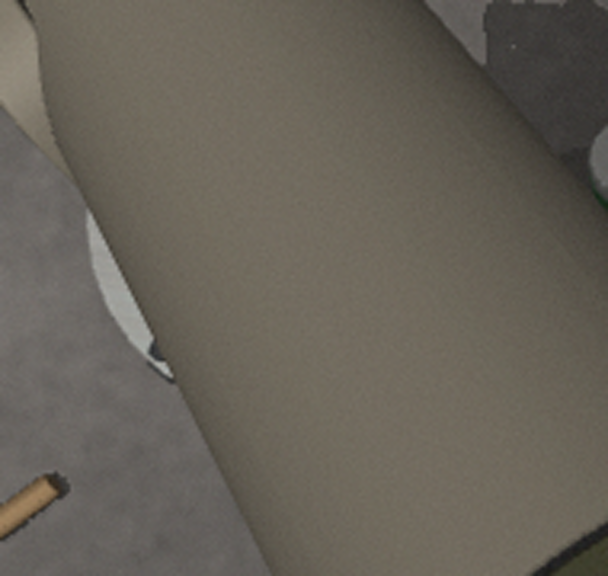

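Handle stands crosswise in the side view (hub (355,312), tab (410,205) in the crop). Numeric check.

Run:
```python
from h import *
S=lambda u,v:(185+(u-1.1)/3.2,220+(v-1.1)/3.2)
h=plane("side",S(355,308),.210);
# handle bar on plane ~.208: midline near hub exit and near tab
a=plane("side",S(370,293),.209);b=plane("side",S(414,240),.209)
t=plane("side",S(412,200),.236)
print(h,t,b)
for d in(t-h,b-a,b-h): print(np.degrees(np.arctan2(d[1],d[0]))%360, np.hypot(*d[:2]))
```

```text
[0.48571677 0.21874316 0.21      ] [0.47289117 0.16228542 0.236     ] [0.46988991 0.16953027 0.209     ]
257.2012340351928 0.057896223920959784
252.95643734729566 0.03966961475433847
252.17221648121307 0.051695236329614716
```

Run:
```python
from h import *
im=cv2.imread("pics/side7.png")[260:335,280:330]
cv2.imwrite("pics/z7.png",cv2.resize(im,(500,750),interpolation=cv2.INTER_NEAREST)[:600])
H=np.array([.486,.2195])
for a in(250,255,259.6):
    d=np.array([np.cos(np.radians(a)),np.sin(np.radians(a))]);n=np.array([-d[1],d[0]])
    f=lambda r,w,z:((proj("side",[*(H+r*d+w*n),z])-[280,260])*10).round().astype(int).tolist()
    print(a,"tabtop",[f(r,w,.238) for r,w in((.048,-.005),(.048,.005),(.072,.005),(.072,-.005))],"end bot",f(.072,.005,.204),f(.072,-.005,.204),"hub",f(0,0,.213))
```

```text
250 tabtop [[353, 293], [306, 262], [395, 168], [441, 198]] end bot [397, 278] [441, 307] hub [152, 553]
255 tabtop [[334, 279], [284, 252], [363, 152], [412, 179]] end bot [366, 262] [414, 288] hub [152, 553]
259.6 tabtop [[316, 268], [264, 244], [333, 140], [384, 163]] end bot [337, 250] [387, 272] hub [152, 553]
```

View pics/z7.png

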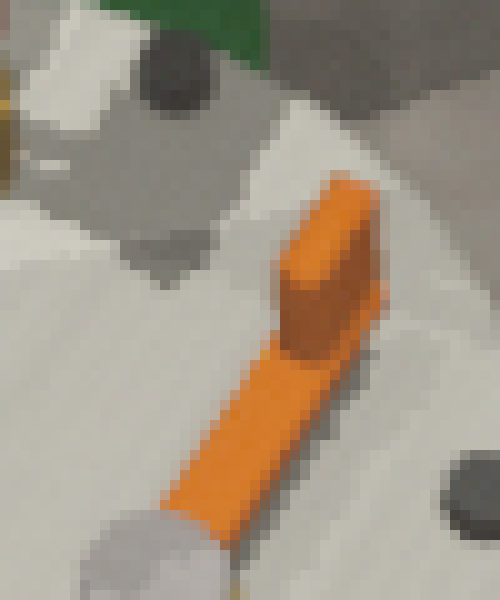

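Tab direction in the picture matches the 259.6° expected for fully shut (image slope 0.60 against 0.66 predicted, clearly past 255°). Now the vent plunger.

Call:
play_rows([
  [[255,0.02,-0.001,0.008,0],[255,0.045,-0.001,0.008,0],[255,0.06,-0.001,0.008,0],[255,0.068,-0.001,0.008,0],[255,0.074,-0.001,0.008,0],[255,0.078,-0.001,0.008,0],[255,0.08,-0.001,0.008,0]],
])

```text
t: 19.0
tcp_pos: [0.5665, 0.1361, 0.2007]
tcp_rot: [0.077, 1.573, -0.067]
force: [-2.2, -0.7, 5.8]
grip_width: 0.0005
```

Call:
play_rows([
  [[255,0.004,0,0,0],[255,0.008,0,0,0],[255,0.011,0,0,0],[255,0.013,0,0,0],[255,0.014,0,0,0],[255,0.014,0,0,0]],
])

```text
t: 19.75
tcp_pos: [0.5667, 0.1362, 0.1899]
tcp_rot: [0.077, 1.571, -0.068]
force: [-9.1, -5.1, 29.2]
grip_width: 0.0008
```

At the stop (29 N, z no longer falling). Hold 1.5 s with slight preload, then release.

Call:
play_rows([
  [[255,0.003,0,0,0],[255,0.003,0,0,0],[255,0.003,0,0,0],[255,0.003,0,0,0],[255,0.003,0,0,0],[255,0.003,0,0,0],[255,0.003,0,0,0],[255,0.003,0,0,0],[255,0.003,0,0,0],[255,0.003,0,0,0],[255,0.003,0,0,0],[255,0.003,0,0,0],[255,0.003,0,0,0]],
])

```text
t: 21.38
tcp_pos: [0.5668, 0.1361, 0.1899]
tcp_rot: [0.076, 1.568, -0.069]
force: [-8.9, -4.4, 28.3]
grip_width: 0.0007
```

Call:
play_rows([
  [[255,-0.005,0,0,0],[255,-0.015,0,0,0],[255,-0.03,0,0,0],[255,-0.06,0,0,0],[220,-0.09,0,0,0],[180,-0.1,-0.02,0,0],[140,-0.1,-0.05,0.0,0],[140,-0.1,-0.08,0,0]],
])

```text
t: 22.38
tcp_pos: [0.5594, 0.0554, 0.2903]
tcp_rot: [0.075, 1.567, -0.069]
force: [0.7, 0.1, 0.2]
grip_width: 0.0361
```

Run:
```python
from h import *
go([.5915,.2725,.29],None)
for n,(u,v) in(("side",(280,310)),("top",(230,260))):
    im=camera(n)[:,:,::-1].copy()
    cv2.imwrite(f"pics/{n}8.png",im)
u,v=280,310;im=cv2.imread("pics/side8.png")
cv2.imwrite(f"pics/side8c.png",cv2.resize(im[v-90:v+90,u-95:u+95],None,fx=3.2,fy=3.2,interpolation=cv2.INTER_CUBIC))
```

```text
t 22.38 pos [0.5594 0.0554 0.2903] zhead -5.3 F [0.7 0.1 0.2] w 0.0361
shift [0.0013 0.2191 0.012 ] turn None
```

View pics/side8c.png

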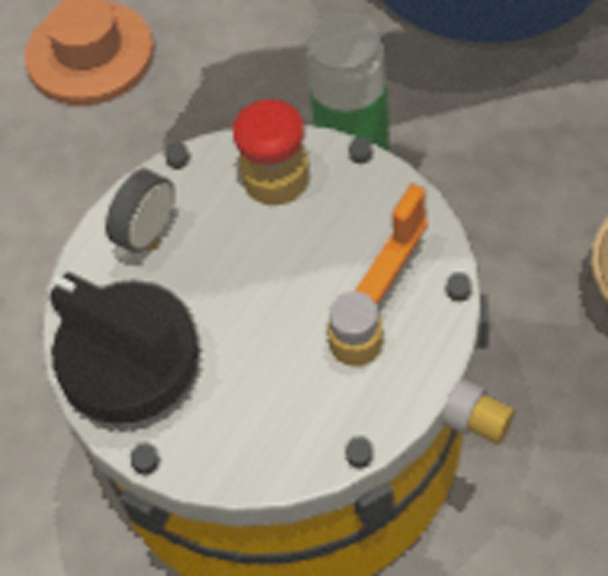

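Plunger is back up; handle still shut. Next the bar's direction, brightened.

Run:
```python
from h import *
def cr(f,x,y):
    a=cv2.imread(f)[y:y+55,x:x+55].astype(float);a=np.clip((a/255)**.45*300,0,255).astype(np.uint8)
    return cv2.resize(a,(385,385),interpolation=cv2.INTER_CUBIC)
cv2.imwrite("pics/z8.png",np.hstack([cr("pics/top0.png",160,180),cr("pics/side0.png",195,295)]))
```

```text
(no output)
```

View pics/z8.png

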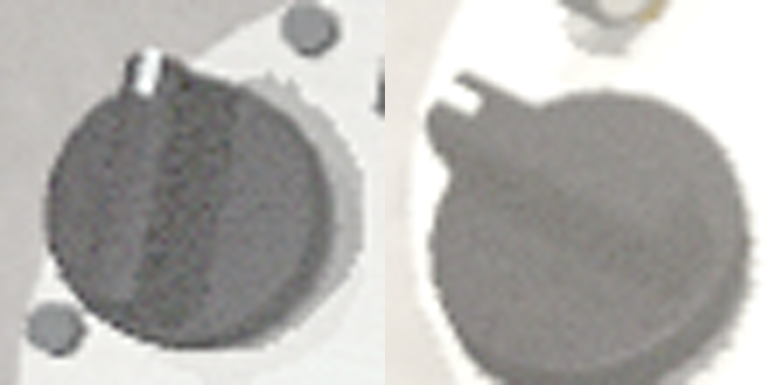

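Run:
```python
from h import *
go([.5917,.2722,.29],81)
print(bot.read_state()["qpos"].round(2))
```

```text
t 22.48 pos [0.5594 0.0524 0.2898] zhead -5.5 F [-0.3 -0.3  0.4] w 0.0408
shift [0.0004 0.2219 0.0109] turn -86.5
[ 0.31  0.37 -0.69  1.83  0.27  1.04 -0.58]
```

Call:
play_rows([
  [[130,0,0.025,0.001,-9.5],[130,0,0.05,0.002,-19],[130,0,0.075,0.003,-28.5],[130,0,0.1,0.005,-38],[130,0,0.125,0.006,-48],[130,0,0.15,0.007,-57],[130,0,0.175,0.009,-67],[130,0,0.2,0.01,-76],[130,0,0.222,0.011,-86.5],[130,0,0.222,0.011,-86.5],[130,0,0.222,0.011,-86.5]],
])

```text
t: 23.85
tcp_pos: [0.5917, 0.2719, 0.2903]
tcp_rot: [-1.089, 1.279, 1.09]
force: [-0.6, 0.4, -0.7]
grip_width: 0.0458
```

Run:
```python
from h import *
go([.5917,.2722,.191],81)
print(bot.read_state()["qpos"].round(2))
im=camera("side")[:,:,::-1].copy();u,v=250,310
cv2.imwrite(f"pics/side9c.png",cv2.resize(im[v-90:v+90,u-95:u+95],None,fx=3.2,fy=3.2,interpolation=cv2.INTER_CUBIC))
```

```text
t 23.85 pos [0.5917 0.2719 0.2903] zhead 80.8 F [-0.6  0.4 -0.7] w 0.0458
shift [0.0993 0.0001 0.0001] turn -0.2
[ 0.12  0.6  -1.04  1.62  0.54  1.23  0.38]
```

View pics/side9c.png

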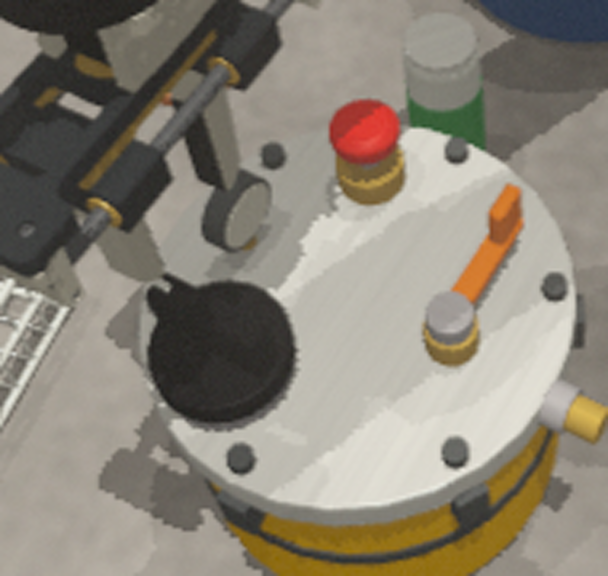

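```bash
python3 -c "
from h import *
p=proj('side',[.5917,.2719,.3193]);print(p,(p-[155,220])*3.2)
for w in(-.023,.023):print((proj('side',[.5917+w*.16,.2719+w*.987,.3193])-[155,220])*3.2)"
```

```text
[210.31792991 289.48686722] [177.01737572 222.35797512]
[206.80449223 184.76364647]
[146.00138577 261.50326531]
```

Call:
play_rows([
  [[130,0.02,0,0,0],[130,0.04,0,0,0],[130,0.055,0,0,0],[130,0.065,0,0,0],[130,0.065,0,0,0]],
])

```text
t: 24.52
tcp_pos: [0.5917, 0.2714, 0.2245]
tcp_rot: [-1.089, 1.28, 1.09]
force: [-0.2, 0.0, 0.1]
grip_width: 0.0456
```

Fingertips match the predicted pixels. Down over the bar (true tip to about 0.220) and grip.

Call:
play_rows([
  [[130,0.01,0,0,0],[130,0.02,0,0,0],[130,0.028,0,0,0],[130,0.033,0,0,0],[130,0.033,0,0,0]],
])

```text
t: 25.15
tcp_pos: [0.5916, 0.2714, 0.1911]
tcp_rot: [-1.089, 1.28, 1.09]
force: [-0.1, -1.0, 0.0]
grip_width: 0.0454
```

Call:
play_rows([
  [[180,0,0,0,0],[255,0,0,0,0],[255,0,0,0,0],[255,0,0,0,0],[255,0,0,0,0]],
], newtons=25)

```text
t: 25.78
tcp_pos: [0.5922, 0.2756, 0.1915]
tcp_rot: [-1.086, 1.273, 1.094]
force: [4.5, 12.2, -7.9]
grip_width: 0.016
```

Run:
```python
from h import *
go([.5917,.2722,.191],81)
print(bot.read_state()["qpos"].round(2),bot.read_state()["moment"])
```

```text
t 25.77 pos [0.5922 0.2756 0.1915] zhead 80.9 F [ 4.5 12.2 -7.9] w 0.016
shift [ 0.0005 -0.     -0.0034] turn -0.1
[ 0.08  0.69 -0.98  1.74  0.64  1.07  0.29] [ 2.48065797 -1.10012319 -0.1146161 ]
```

Bar held, 16.0 mm wide, self-centred at y 0.2756. Now unscrew by a pure turn.

Call:
play_rows([
  [[255,0,0,0,-6],[255,0,0,0,-12],[255,0,0,0,-18],[255,0,0,0,-24],[255,0,0,0,-30],[255,0,0,0,-36],[255,0,0,0,-42],[255,0,0,0,-48],[255,0,0,0,-54],[255,0,0,0,-60],[255,0,0,0,-64],[255,0,0,0,-64]],
])

```text
t: 27.28
tcp_pos: [0.5923, 0.2758, 0.1915]
tcp_rot: [-1.867, 0.582, 1.868]
force: [0.8, 2.8, -2.5]
grip_width: 0.0158
```

Run:
```python
from h import *
go([.5917,.2722,.191],81)
print(bot.read_state()["qpos"].round(2),bot.read_state()["moment"])
```

```text
t 27.27 pos [0.5923 0.2758 0.1915] zhead 144.9 F [ 0.8  2.8 -2.5] w 0.0158
shift [ 0.0004  0.0033 -0.0016] turn 63.9
[ 0.18  0.8  -1.22  1.73  0.81  1.2   1.26] [ 0.33174061 -0.28300399  0.07308462]
```

Call:
play_rows([
  [[255,0,0,0,-3],[255,0,0,0,-6],[255,0,0,0,-6]],
])

```text
t: 27.65
tcp_pos: [0.5922, 0.2759, 0.1915]
tcp_rot: [-1.931, 0.495, 1.932]
force: [0.8, 2.4, -0.9]
grip_width: 0.0159
```

Run:
```python
from h import *
go([.5917,.2722,.191],81)
print(bot.read_state()["qpos"].round(3),bot.read_state()["moment"])
```

```text
t 27.65 pos [0.5922 0.2759 0.1915] zhead 150.8 F [ 0.8  2.4 -0.9] w 0.0159
shift [ 0.0004  0.0035 -0.0013] turn 69.8
[ 0.179  0.807 -1.233  1.731  0.812  1.208  1.358] [ 0.13302933 -0.1514318   0.04347823]
```

Call:
play_rows([
  [[255,0,0,0,-3],[255,0,0,0,-6],[255,0,0,0,-9],[255,0,0,0,-9]],
])

```text
t: 28.15
tcp_pos: [0.5922, 0.2759, 0.1915]
tcp_rot: [-2.025, 0.354, 2.024]
force: [-0.4, 1.9, -1.1]
grip_width: 0.0162
```

Run:
```python
from h import *
go([.5917,.2722,.191],81)
print(bot.read_state()["qpos"].round(3),bot.read_state()["moment"])
```

```text
t 28.15 pos [0.5922 0.2759 0.1915] zhead 159.7 F [-0.4  1.9 -1.1] w 0.0162
shift [ 0.0005  0.0036 -0.0008] turn 78.7
[ 0.182  0.813 -1.244  1.731  0.819  1.215  1.506] [ 0.16290496 -0.09217162  0.10078079]
```

Call:
play_rows([
  [[255,0,0,0,-2],[255,0,0,0,-4],[255,0,0,0,-6],[255,0,0,0,-6]],
])

```text
t: 28.65
tcp_pos: [0.5922, 0.2758, 0.1915]
tcp_rot: [-2.085, 0.253, 2.083]
force: [-1.0, 0.9, -1.4]
grip_width: 0.0165
```

Run:
```python
from h import *
go([.5917,.2722,.191],81)
print(bot.read_state()["qpos"].round(3),bot.read_state()["moment"])
```

```text
t 28.65 pos [0.5922 0.2758 0.1915] zhead 165.7 F [-1.   0.9 -1.4] w 0.0165
shift [ 0.0004  0.0036 -0.0004] turn 84.7
[ 0.184  0.816 -1.25   1.731  0.823  1.219  1.608] [ 0.18648709  0.12452266 -0.61732624]
```

The moment jumped to -0.6 N m: the stop. One more push to confirm with a firmer grip.

Call:
play_rows([
  [[255,0,0,0,-2],[255,0,0,0,-4],[255,0,0,0,-5],[255,0,0,0,-5]],
], newtons=40)

```text
t: 29.15
tcp_pos: [0.5921, 0.2755, 0.1914]
tcp_rot: [-2.133, 0.165, 2.131]
force: [-2.5, -1.3, 1.4]
grip_width: 0.0175
```

Run:
```python
from h import *
go([.5917,.2722,.191],81)
print(bot.read_state()["qpos"].round(3),bot.read_state()["moment"])
```

```text
t 29.15 pos [0.5921 0.2755 0.1914] zhead 170.6 F [-2.5 -1.3  1.4] w 0.0175
shift [ 0.0004  0.0033 -0.0001] turn 89.6
[ 0.185  0.818 -1.254  1.731  0.826  1.222  1.693] [-0.26388075  0.50544882 -1.18851978]
```

Firmly on the stop (moment -1.2 N m, the bar only twists in the pads). Release, lift straight up and clear away, unwinding the wrist.

Call:
play_rows([
  [[200,0,0,0,0],[130,0,0,0,0],[130,0,0,0,0],[130,0,0,0,0],[130,-0.02,0,0,0],[130,-0.05,0,0,0],[130,-0.09,0,0,0],[130,-0.12,0,0,0],[130,-0.14,0.03,0,8],[130,-0.14,0.07,0,16],[130,-0.14,0.12,0,24],[130,-0.14,0.17,0,32],[130,-0.14,0.22,0,40],[130,-0.14,0.27,0,48],[130,-0.14,0.32,0,56],[130,-0.14,0.37,0,64],[130,-0.14,0.42,0,72],[130,-0.14,0.47,0,80],[130,-0.14,0.5,0,80],[130,-0.14,0.5,0,80]],
])

```text
t: 31.65
tcp_pos: [0.5103, -0.2212, 0.3281]
tcp_rot: [-1.21, 1.198, 1.217]
force: [0.6, 1.0, -0.7]
grip_width: 0.0456
```

Run:
```python
from h import *
go([.5917,.2722,.191],81)
for n in("side","top"): cv2.imwrite(f"pics/{n}10.png",camera(n)[:,:,::-1])
def cr(f,x,y,s,g=1):
    a=cv2.imread(f)[y:y+s,x:x+s].astype(float);a=np.clip((a/255)**g*(255 if g==1 else 300),0,255).astype(np.uint8)
    return cv2.resize(a,(385,385),interpolation=cv2.INTER_CUBIC)
cv2.imwrite("pics/z10.png",np.hstack([cr("pics/top10.png",150,165,140,.6),cr("pics/side10.png",190,240,160,.6)]))
```

```text
t 31.65 pos [ 0.5103 -0.2212  0.3281] zhead 90.4 F [ 0.6  1.  -0.7] w 0.0456
shift [ 0.1411 -0.0848  0.4916] turn 9.4
```

View pics/top10.png

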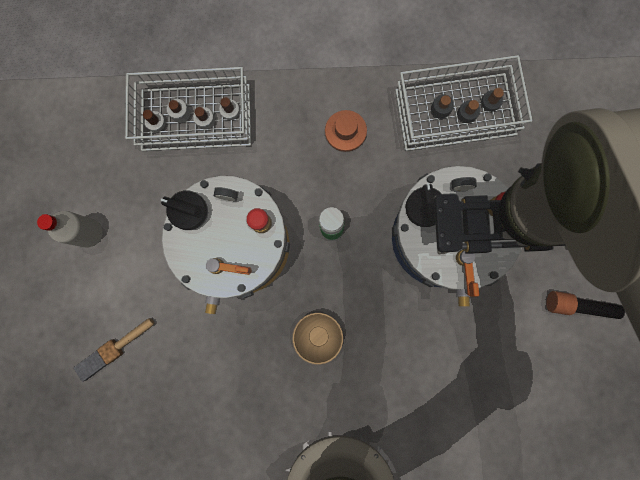

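View pics/z10.png

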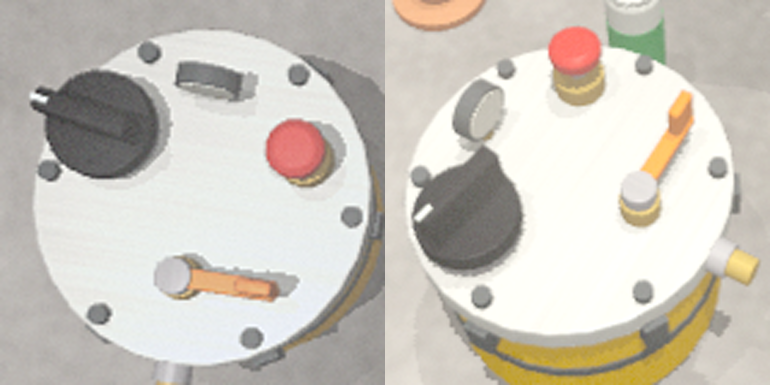

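View pics/side10.png

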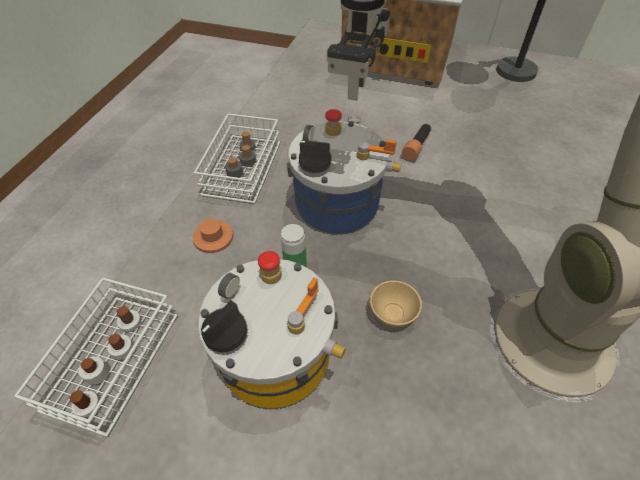

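Checks: bar turned about 80° to about 75° heading, handle at 259.4° (expected 259.6°), plunger up, spray can upright, blue pot untouched. Handing in.

```bash
python3 -c "
from plant import job
print(job.finish_job())"
```

```text
the job is handed in; nothing more can be done
None
```

The job is done and handed in at about 32 s of the 67 s allowed; no verdict was reported.

**What I did, in order:**
1. I gripped the orange tab and turned the yellow pot's handle to its stop, where it pushed back with about 16 N and moved no further.
2. I pressed the vent plunger to its stop, held it there for over 1.5 s at about 28 N, and let it spring back up.
3. I turned the filler cap anticlockwise until the stop moment built up to about -1.2 N m, then released it and moved clear.

**Last checks in the pictures:**
- **Handle:** crosswise at about 259.4° in the top view, against about 259.6° expected.
- **Plunger:** back up.
- **Cap bar:** turned from about -9° to about 75°. That is 84° by eye against at most 80° of travel, which is within my reading error.
- **Surroundings:** the spray can is upright. The blue pot looked as before; the arm partly covered it in the top view, and the side view showed all of it.

**What disagreed or failed:**
- **Height offset:** the reported tool height was 29 mm too low, so my first grasp closed above the tab without touching it. A light touch on the bare lid and the side picture both gave 29 mm, and I corrected for it from then on.
- **Image heights:** heights taken from the pictures were 5–7 mm below the stated ones.
- **Cap position:** the bar sat about 4 mm to the side of where I had measured it, which the grip took up.
- **Handle angle in the side view:** one rough reading gave 253–257°. The tab's edges and the later top view showed it fully crosswise.

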